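Finish packing a lunch box and rock out its stuck rice tub

TASK

Finish packing the clear lunch box: stand the glass spice jar upright in the gap beside the little round sauce pot. Then get the rice tub out of the middle bay, where it has stuck: take it by its middle rib and rock it from end to end, gaining a little at each rock, until it frees, without lifting the lunch box off the counter (a straight pull brings the box up with it). Finish while still holding the tub level just clear above its bay, ready to be filled; everything else stays where it is.

Things in the scene. Friction and masses are not known exactly. Their poses are not given: they have to be found in the camera images.
- lunchbox: Open lunch box, clear plastic, loose, 222 long (its x) x 110 x 54 mm high, walls, floor and dividers 3 mm, 0.44 kg. Origin: centre of its underside, z up. Three bays, each 104 mm wide in y: -x bay (centre x -80, 56 mm long) filled by a tin, middle bay (x -49 to +49) with the rice tub, +x bay (centre x +80, 56 mm long). Long axis along world y within 0.35 rad, +x bay to the robot's left.
- jar_gap (a point): Gap for the jar: point on the floor of the box's +x bay, 3 mm above the box's underside, at box x +80, y +24.5 mm. The gap is 56 mm in box x and about 57 mm in box y, between the sauce pot and the walls.
- jar: Glass spice jar, 48 mm in diameter, 80 mm high, with an aluminium twist cap (46 mm in diameter, the top 22 mm), about 0.16 kg. Origin: centre of its underside. Stands upright to the left or right of the lunch box. Gripped by the cap, fingertips 58 mm or more above its underside, the fingers clear the box's rim when it stands in the gap.
- pot: Round sauce pot with white lid, 46 mm in diameter, 40 mm high, 0.08 kg, loose in the box's +x bay at its -y side (axis near box x +80, y -27.5 mm). Origin: centre of its underside. Stays there.
- tin: Aluminium snack tin, 51 x 97 x 40 mm high, 0.16 kg, fills the box's -x bay. Origin: centre of its underside. Stays there.
- tub: Rice tub, white plastic, 94 long (its x) x 101 x 46 mm high, 0.12 kg, open on top, tapering to 82 mm long at the bottom. Origin: centre of its underside; axes as the lunch box's. Starts fully home in the middle bay: underside on the box floor (3 mm above the box's underside), top 5 mm below the box's rim. Stuck by a springy silicone bead across each end.
- tub_rib (a point): Middle of the top of the tub's rib, tub x 0, y 0, z +46 mm. The rib (12 mm thick in x, 96 mm along y, 43 mm deep) parts two wells 36 mm long in x, 95 mm wide, 43 mm deep, into which the fingers go to pinch it in tub x, tips 15 to 35 mm below this point. Tilting the hand about the box's y axis rocks the tub; the bay lets it tilt about 0.12 rad.
- tub_end_a (a point): Middle of the bead on the tub's +x end, tub x +46, z +34 mm; 37 mm above the box's underside when home. Each bead presses on its divider (box x +49 or -49) and holds with 4.7 to 5.5 N of friction at any height until that end has risen 17 mm, past the rim. A straight pull on both (9.4 to 11 N) lifts the packed box (0.84 kg).
- tub_end_b (a point): Middle of the bead on the tub's -x end, tub x -46, z +34 mm; 37 mm above the box's underside when home. To gain height, raise one end (say 7 mm, a 0.07 rad tilt) with the other bead kept at its height as pivot, then raise the other end past it (to 14 mm) with the first kept, and so on; raised ends stay up. Small rocks (under 5 mm) or turning about the middle gain nothing.
- spoon: Aluminium spoon, 162 mm long, 38 mm wide at its bowl, lying on the counter. Bystander.
- rest: Wooden chopstick rest, 62 x 20 x 12 mm. Bystander.
- dispenser: Empty green plastic push dispenser bottle, 66 mm in diameter, 174 mm high, standing on the other side of the lunch box from the jar. Bystander.
- mug: White mug, 80 mm in diameter, 92 mm high. Bystander.
- bowl: Small bowl, 116 mm in diameter, 55 mm high. Bystander.

How it is judged:
By the outcome, as a careful person would: the job done as asked, in the order asked, and still so for the second after the job is handed in, while the arm keeps its last pose, push and grip.
It also fails if it takes over 58 s, if anything falls off the work surface, if the arm or the gripper's body presses on something with over 40 N, if the wrist force passes 120 N, or if a joint passes its speed limit or range.

ROBOT

A 6-joint arm with a two-finger parallel gripper is mounted at the origin on the work surface. World frame = base frame: x ahead of the robot, y to its left, z up, the work surface at z = 0. Lengths are in m, angles in rad, forces in N, time in s.
With the tool pointing down it reaches from about 0.275 to 0.825 m from the base axis. Payload 4.9 kg.
Tool frame: the origin (TCP) lies midway between the tips of the shut fingers; the grasp point (between the pads) lies 19 mm behind it (bot.grip_depth is the distance from the TCP to the grasp point, in m); z points along the fingers, y is the line along which they close (so a half turn about z gives the same grasp; the last joint's range is limited). The gripper opens to 85 mm and grips with 20 to 120 N. Pads are 22 mm wide; open, the fingers measure 114 mm over their backs; the gripper's body (76 mm by 85 mm) begins 54 mm behind the grasp point. The pads swing forward as they close: fully open they stand 13 mm farther back than shut.
Start: joints at [1.119, 0.326, -0.193, 1.052, 0, 1.437], TCP at [0.172, 0.522, 0.231] pointing down, gripper open.
Joint ranges: [-2.65, 2.65], [-0.97, 1.79], [-1.3, 1.35], [-1.93, 2.1], [-1.47, 1.37], [-3.14, 3.14]. Speed limits (rad/s): [2.57, 2.57, 3.14, 3.14, 3.14, 3.14].

INTERFACE

Orientations are given as a unit quaternion [w, x, y, z].
In Python, from cell import bot gives the robot as it stands. Calls block until the motion is done:
- bot.move_pose(position, orientation): joint-space move of the TCP to a pose.
- bot.move_linear(position, speed=0.15, rotation=None, until_force=None): straight line of the TCP; rotation=None keeps the orientation; speed is the mean speed in m/s. With until_force (N) it stops when the force on the tool has changed by that much, and returns True; else False.
- bot.goto_joints(angles): joint-space move.
- bot.set_gripper(opening, grasp_force=None): opening from 0.0 (shut) to 1.0 (fully open); grasp_force is the grip in N (None keeps the last); returns when the fingers have stopped.
- bot.wait(seconds).
- bot.solve_ik(position, orientation): joint angles nearest the present ones, or None.
- bot.camera(name): name is "side" or "top"; returns the picture (384x512x3 uint8, red, green, blue); there is no depth.
- bot.calibration(name): a dict with "mtx" (3x3 intrinsics, pixels), "k1" (the pictures are not rectified: a ray, as slopes to the right and down, at radius r is drawn at 1 + k1 r^2 times it, then the intrinsics apply), "extrinsics" (4x4, takes a point from world to camera coordinates). Camera axes: x right, y down, z forward; pixel columns grow to the right and rows downward; lengths in m; the calibration is good to about 2 mm. A picture is of the moment at which its call begins. calibration takes no time and is no camera call.
A pose or a line that the arm cannot do raises bot.PlanningError and nothing moves.
- bot.close_job(): hands the job in; it is judged then, once.
Trained networks look in the newest picture that a camera, given by its name, has taken for a name from the list of things; names that differ only in an ending like _2 or _b are one class to them, and where a whole thing is asked for, a point or a joint stands for the part that bears it (a point fixed in the world has none). Each returns a list of dicts, best first, with "confidence" (0 to 1); they miss things now and then, are a little off and sometimes report something else, mostly with a low value. They report only what shows in the picture. A call takes as long as a camera call.
- bot.search_frame(camera, thing): "bbox" ([left, top, width, height] in pixels, round what is visible of it).
Readings, each from a call of its own:
- bot.read_clock(): time.
- bot.read_joint_positions(): joint angles.
- bot.read_joint_vel(): joint speeds.
- bot.read_joint_efforts(): joint torques, N m.
- bot.read_position(): TCP position.
- bot.read_tool_rot(): TCP orientation.
- bot.read_ft_force(): force on the tool from outside, world axes, zero at the start.
- bot.read_moment(): the same for the moment, N m.
- bot.read_gripper_width(): opening from 0.0 (shut) to 1.0 (fully open).
- bot.read_finger_force(): force on a finger pad.
Only numpy, scipy, OpenCV 4.12 (cv2) and the standard library are available. Lean on these libraries where they do the work, as an engineer would, in place of code of your own. Each camera call takes 0.05 s, during which the arm holds its last target. There are 200 camera calls.

## Working session

There is one attempt and no reset: what is moved stays moved. The work goes in short steps, each a Python script; the robot and the scene stay as the last script left them, time stands still between calls to the robot, and variables do not carry over. Pictures are saved under pics/ and viewed, at most 10 in all, crops included, and the job is handed in when it is done.

```bash
ls; mkdir -p pics; python3 - <<'E'
from cell import bot
import cv2,numpy as np
for c in("top","side"):
    im=bot.camera(c); cv2.imwrite(f"pics/{c}0.png",im[:,:,::-1])
    k=bot.calibration(c); print(c,k["mtx"].tolist(),k["k1"],np.round(k["extrinsics"],4).tolist())
    for t in["lunchbox","jar","pot","tin","tub","dispenser","tub_rib","mug","bowl","spoon","rest"]:
        print(t,[(np.round(d["bbox"]).tolist(),round(d["confidence"],2)) for d in bot.search_frame(c,t)[:2]])
print(bot.read_clock(),bot.read_tool_rot(),bot.read_position())
E
```

```text
pics
top [[434.00335375299886, 0.0, 250.17054000297776], [0.0, 434.00335375299886, 190.08332363637413], [0.0, 0.0, 1.0]] -0.008025986012460818 [[-0.0046, -1.0, -0.0007, 0.0237], [-0.9869, 0.0047, -0.1613, 0.5379], [0.1613, -0.0001, -0.9869, 1.1445], [0.0, 0.0, 0.0, 1.0]]
lunchbox [([216.0, 156.0, 86.0, 45.0], 0.67)]
jar [([358.0, 196.0, 26.0, 22.0], 0.54)]
pot [([221.0, 163.0, 12.0, 18.0], 0.51)]
tin [([277.0, 162.0, 22.0, 35.0], 0.93)]
tub [([240.0, 160.0, 36.0, 38.0], 0.66), ([275.0, 164.0, 24.0, 33.0], 0.15)]
dispenser [([130.0, 199.0, 33.0, 30.0], 0.72), ([236.0, 164.0, 41.0, 34.0], 0.68)]
tub_rib [([237.0, 159.0, 39.0, 38.0], 0.84), ([344.0, 117.0, 39.0, 40.0], 0.43)]
mug [([240.0, 160.0, 34.0, 36.0], 0.62), ([137.0, 122.0, 35.0, 39.0], 0.6)]
bowl [([344.0, 117.0, 37.0, 43.0], 0.85)]
spoon [([287.0, 240.0, 51.0, 28.0], 0.9)]
rest [([187.0, 235.0, 18.0, 13.0], 0.47)]
side [[383.76217428406983, 0.0, 250.39041917744703], [0.0, 383.76217428406983, 192.6873708344596], [0.0, 0.0, 1.0]] -0.0003609019552194591 [[-0.9425, -0.3343, -0.0021, 0.5117], [-0.2291, 0.6504, -0.7242, 0.1685], [0.2434, -0.6821, -0.6896, 0.8906], [0.0, 0.0, 0.0, 1.0]]
lunchbox [([204.0, 164.0, 69.0, 78.0], 0.71), ([224.0, 114.0, 32.0, 29.0], 0.23)]
jar [([290.0, 122.0, 20.0, 31.0], 0.64)]
pot [([210.0, 211.0, 17.0, 16.0], 0.74), ([323.0, 171.0, 15.0, 36.0], 0.38)]
tin [([234.0, 170.0, 36.0, 14.0], 0.81)]
tub [([217.0, 181.0, 50.0, 29.0], 0.74), ([216.0, 258.0, 39.0, 72.0], 0.47)]
dispenser [([216.0, 262.0, 38.0, 67.0], 0.9), ([216.0, 182.0, 45.0, 26.0], 0.23)]
tub_rib [([213.0, 182.0, 49.0, 28.0], 0.96)]
mug [([217.0, 178.0, 47.0, 36.0], 0.69), ([118.0, 244.0, 60.0, 48.0], 0.59)]
bowl [([222.0, 114.0, 34.0, 30.0], 0.84)]
spoon [([321.0, 173.0, 18.0, 37.0], 0.69)]
rest [([276.0, 266.0, 26.0, 21.0], 0.69)]
1.2 [7.36099673e-06 1.58232972e-01 9.87401806e-01 1.28567162e-05] [0.17186246 0.52248297 0.23129392]
```

```bash
python3 - <<'E'
import cv2
a=cv2.imread("pics/top0.png")[90:290,110:400]; b=cv2.imread("pics/side0.png")[100:340,180:350]
cv2.imwrite("pics/t0c.png",cv2.resize(a,(797,550),interpolation=cv2.INTER_CUBIC)); cv2.imwrite("pics/s0c.png",cv2.resize(b,None,fx=2.5,fy=2.5,interpolation=cv2.INTER_CUBIC))
cv2.imwrite("pics/box0.png",cv2.resize(cv2.imread("pics/top0.png")[145:210,205:310],None,fx=7.6,fy=7.6,interpolation=cv2.INTER_CUBIC))
E
```

```text
(no output)
```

View pics/t0c.png

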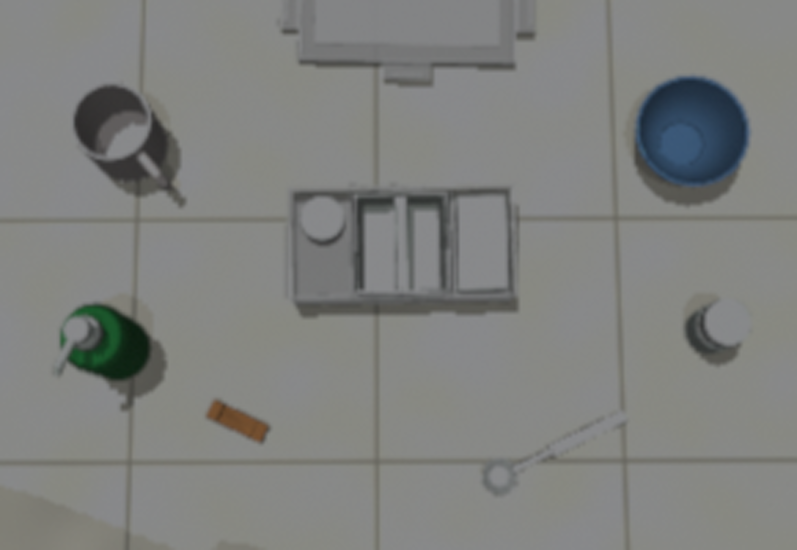

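View pics/s0c.png

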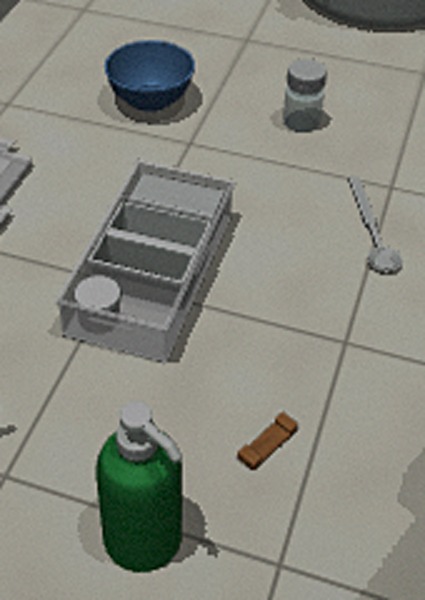

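View pics/box0.png

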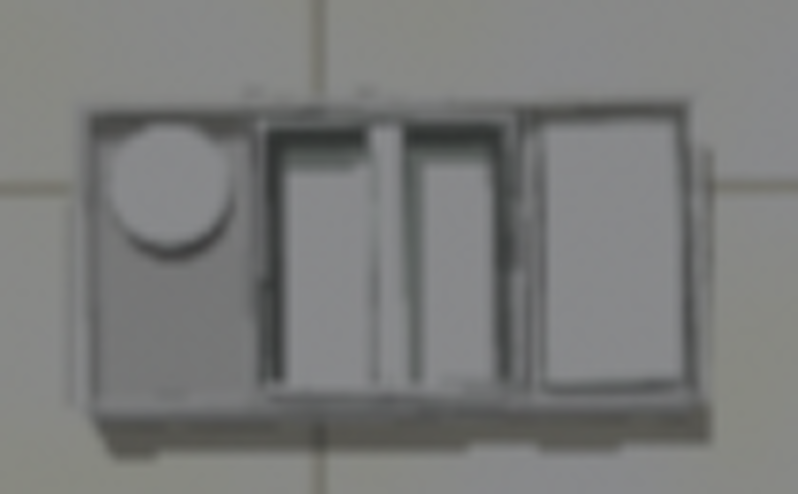

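The pictures show the box centred near top px (258,178), with the pot in the far-left corner and the gap nearest the robot in the +x bay. The jar is at about (374,207) on the right and the dispenser on the left. I'll fit poses from these points in both views.

```bash
cat > h.py <<'E'
from cell import bot
import numpy as np, cv2
from scipy.optimize import least_squares
from scipy.spatial.transform import Rotation as Ro
CAL={c:bot.calibration(c) for c in("top","side")}
def proj(c,P):
    k=CAL[c];E=np.array(k["extrinsics"])
    uv,_=cv2.projectPoints(np.atleast_2d(P).astype(float),cv2.Rodrigues(E[:3,:3])[0],E[:3,3],np.array(k["mtx"]),np.array([k["k1"],0,0,0.]))
    return uv[:,0]
def fit(obs,n,x0):  # obs: (cam, local point, uv, weight); pose x,y,(yaw)
    def w(p,l):
        yaw=p[2] if n==3 else 0; c,s=np.cos(yaw),np.sin(yaw)
        return [p[0]+c*l[0]-s*l[1],p[1]+s*l[0]+c*l[1],l[2]]
    f=lambda p:np.concatenate([(proj(c,w(p,l))[0]-uv)*wt for c,l,uv,wt in obs])
    r=least_squares(f,x0,loss="soft_l1"); return r.x,f(r.x).reshape(-1,2)
def down(cy):  # tool down, closing axis at world angle cy
    y=np.array([np.cos(cy),np.sin(cy),0]);z=np.array([0,0,-1.])
    return Ro.from_matrix(np.c_[np.cross(y,z),y,z])
def q(R): x,y,z,w=R.as_quat(); return [w,x,y,z]
E
python3 - <<'E'
from h import *
bx=lambda u,v:np.array([205+(u+.5)/7.6-.5,145+(v+.5)/7.6-.5])
sd=lambda u,v:np.array([180+(u+.5)/2.5-.5,100+(v+.5)/2.5-.5])
tc=lambda u,v:np.array([110+(u+.5)/2.748-.5,90+(v+.5)/2.75-.5])
L=.111;W=.055;H=.054
obs=[("top",(L,-W,H),bx(82,103),1),("top",(-L,-W,H),bx(690,102),1),("top",(L,W,H),bx(90,412),1),("top",(-L,W,H),bx(699,408),1),
("top",(0,-.048,.049),bx(386,125),1),("top",(0,.048,.049),bx(393,388),1),("top",(.08,-.0275,.043),bx(170,184),.5),
("side",(-L,-W,H),sd(140,163),1),("side",(-L,W,H),sd(235,183),1),("side",(L,W,H),sd(168,330),1),("side",(L,-W,H),sd(60,303),1),("side",(L,W,0),sd(180,360),.5)]
for nm,o in(("all",obs),("top",obs[:7]),("side",obs[7:])):
    p,r=fit(o,3,[.45,0,1.57]); print(nm,p.round(4),r.round(1).tolist())
oj=[("top",(0,0,.08),tc(726,323),1),("side",(0,0,.08),sd(307,69),1),("side",(0,0,0),sd(304,127),.3)]
for o in(oj,oj[:1],oj[1:]):
    p,r=fit(o,2,[.4,-.3]);print("jar",p.round(4),r.round(1).tolist())
E
```

```text
all [0.5678 0.0063 1.5822] [[-0.5, 1.5], [0.3, 0.4], [-1.5, 0.5], [0.4, -0.3], [-0.1, 0.9], [-0.4, 0.7], [-0.3, 0.7], [-0.2, -1.2], [-0.5, -1.0], [-0.6, -1.4], [-0.5, -1.8], [-2.6, 0.6]]
top [0.5696 0.0056 1.5743] [[-0.1, 0.6], [0.7, 0.0], [-1.4, -0.5], [0.5, -0.6], [0.3, 0.2], [-0.3, 0.1], [-0.1, 0.2]]
side [0.5649 0.0099 1.5886] [[0.0, -0.2], [-0.1, -0.1], [0.4, 0.0], [0.2, -0.2], [-2.1, 1.3]]
jar [ 0.4841 -0.3045] [[-0.1, 0.3], [-0.2, -0.2], [-0.4, -0.6]]
jar [ 0.485  -0.3048] [[-0.0, -0.0]]
jar [ 0.4829 -0.3031] [[0.1, 0.1], [-0.3, -0.5]]
```

```bash
python3 - <<'E'
from h import *
J=np.array([.4845,-.3042]);R=down(1.578)
# choose the half-turn with smaller wrist motion
c=[(abs(s[5]),i) for i in(0,1) if (s:=bot.solve_ik([*J,.231],q(down(1.578+i*np.pi)))) is not None];print(c)
i=min(c)[1];R=down(1.578+i*np.pi)
bot.move_pose([*J,.24],q(R)); 
print(bot.move_linear([*J,.0605],speed=.12,until_force=6))
bot.set_gripper(0.0,40);print(bot.read_gripper_width(),bot.read_finger_force(),bot.read_ft_force())
bot.move_linear([*J,.18],speed=.12)
print(i,bot.read_clock(),bot.read_position(),bot.read_gripper_width(),bot.read_ft_force())
# go above gap, look
b=np.array([.5685,.0066]);ex=np.array([np.cos(1.578),np.sin(1.578)]);ey=np.array([-ex[1],ex[0]])
g=b+.08*ex+.0245*ey;print(g)
bot.move_pose([*g,.18],q(R))
bot.move_linear([*g,.0605+.075],speed=.12)
for cm in("top","side"): cv2.imwrite(f"pics/{cm}1.png",bot.camera(cm)[:,:,::-1])
a=cv2.imread("pics/top1.png")[130:220,190:320]; s=cv2.imread("pics/side1.png")[130:250,170:290]
cv2.imwrite("pics/v1.png",cv2.hconcat([cv2.resize(a,(430,298),interpolation=3),cv2.resize(s,(298,298),interpolation=3)]))
print(bot.read_clock())
E
```

```text
[(np.float64(0.6968701251338216), 0), (np.float64(2.444722528455971), 1)]
False
0.5200110493174167 40.449180006980896 [-0.99387278  0.84234954  3.9555422 ]
0 7.5583 [ 0.48397291 -0.30378515  0.1790868 ] 0.5219856622386442 [ 0.12890557  0.84058991 -2.26069251]
[0.54342435 0.08642144]
9.65
```

View pics/v1.png

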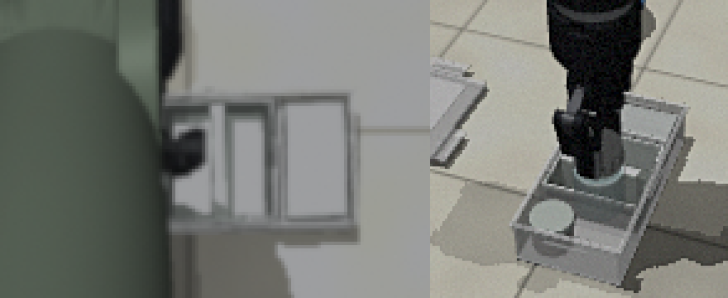

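The jar is held by its cap, hanging above the +x bay (side crop about (600,180)), and the top camera is blocked by the arm. I'll lower it to just above the rim, check the side view against the box, then insert.

```bash
python3 - <<'E'
from h import *
g=[.5434,.0864]
print(bot.move_linear([*g,.0605+.058],speed=.1,until_force=4))
p=bot.read_position();print(p)
im=np.ascontiguousarray(bot.camera("side")[:,:,::-1]);x0,y0,S=195,165,7
c=cv2.resize(im[y0:y0+80,x0:x0+80],None,fx=S,fy=S,interpolation=3)
def dr(P,col):
    uv=((proj("side",P)-[x0,y0]+.5)*S).astype(np.int32); cv2.polylines(c,[uv],True,col,1)
t=np.linspace(0,2*np.pi,40)
dr(np.c_[p[0]+.024*np.cos(t),p[1]+.024*np.sin(t),0*t+p[2]-.0605],(0,0,255))
a=1.578;M=np.array([[np.cos(a),-np.sin(a)],[np.sin(a),np.cos(a)]])
for xs,ys,z,col in(((-.111,.111),(-.055,.055),.054,(0,255,0)),((.052,.108),(-.052,.052),.054,(255,255,0))):
    P=np.array([[xs[0],ys[0]],[xs[1],ys[0]],[xs[1],ys[1]],[xs[0],ys[1]]])@M.T+[.5685,.0066]
    dr(np.c_[P,[z]*4],col)
cv2.imwrite("pics/v2.png",c)
E
```

```text
True
[0.54307777 0.08634031 0.11679481]
```

View pics/v2.png

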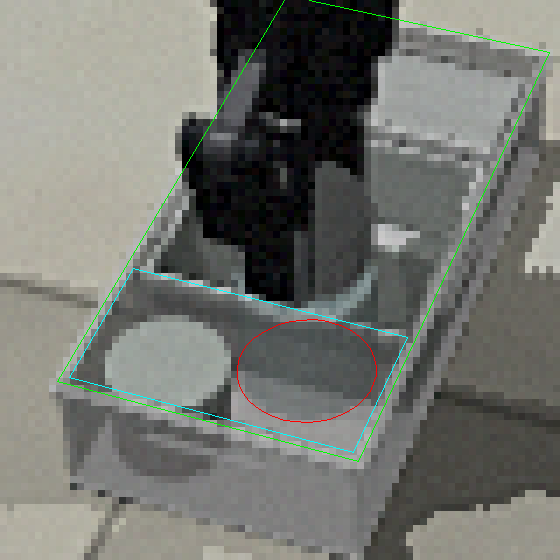

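The green/cyan box overlay matches the picture to about 1 px. The cap spans roughly columns 215–372, and the glass below it is barely visible. It stopped on a force change, so I'll check whether that was real contact.

```bash
python3 - <<'E'
from h import *
f=lambda:(bot.read_position().round(4),bot.read_ft_force().round(2),bot.read_moment().round(3),round(bot.read_gripper_width(),3))
print(f())
p=bot.read_position()
bot.wait(.3);print(f())
bot.move_linear([.5434,.0864,.130],speed=.1);bot.wait(.3);print(f())
p=bot.read_position()
for z in(0.0025,-.0585): 
    t=np.linspace(0,2*np.pi,60);uv=proj("side",np.c_[p[0]+.023*np.cos(t),p[1]+.023*np.sin(t),0*t+p[2]+z]);print(z,uv.min(0).round(1),uv.max(0).round(1))
im=np.ascontiguousarray(bot.camera("side")[:,:,::-1]);x0,y0,S=195,140,7
cv2.imwrite("pics/v3.png",cv2.convertScaleAbs(cv2.resize(im[y0:y0+80,x0:x0+80],None,fx=S,fy=S,interpolation=3),alpha=1.5))
print(bot.read_clock())
E
```

```text
(array([0.5433, 0.0863, 0.1169]), array([-0.03,  0.11, -1.73]), array([ 0.015,  0.019, -0.008]), 0.521)
(array([0.5436, 0.0863, 0.117 ]), array([ 0.56, -0.05, -2.79]), array([ 0.02 , -0.041,  0.009]), 0.522)
(array([0.5431, 0.0864, 0.1296]), array([ 0.46, -0.34, -0.62]), array([-0.018,  0.018,  0.057]), 0.519)
0.0025 [227.4 187.8] [247.6 201.9]
-0.0585 [228.5 206.3] [247.8 220.3]
10.8917
```

View pics/v3.png

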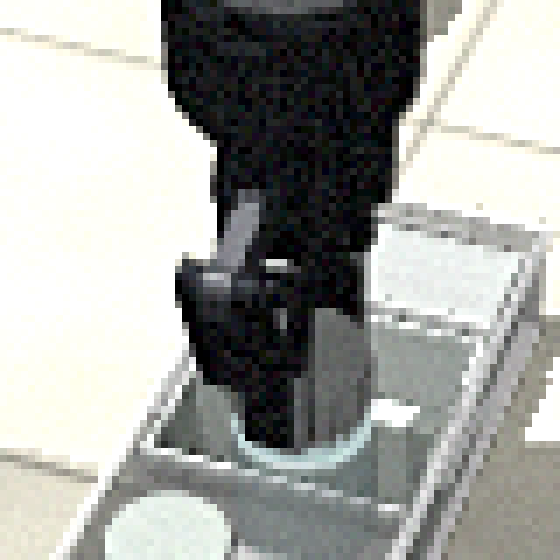

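No contact: the forces are only noise, and the cap sits within 0.5 px of where it was predicted. I'll nudge it 1.5 mm away from the pot and insert.

```bash
python3 - <<'E'
from h import *
f=lambda:(bot.read_position().round(4),bot.read_ft_force().round(2),round(bot.read_gripper_width(),3))
g=[.542,.0866]
bot.move_linear([*g,.13],speed=.1)
r=bot.move_linear([*g,.0655],speed=.06,until_force=8);print(r,f())
if not r:
    r=bot.move_linear([*g,.0625],speed=.02,until_force=5);print(r,f())
    bot.set_gripper(1.0);print(f())
    bot.move_linear([*g,.16],speed=.12)
    # away from the box for a clear view from above
    bot.move_pose([.40,-.20,.25],q(down(1.578)))
    top=bot.camera("top");bx=[bot.search_frame("top",t)[:1] for t in("jar","pot","tub","tin")];print(bx)
    side=bot.camera("side")
    a=cv2.resize(top[145:210,205:310],(700,433),interpolation=3); cv2.imwrite("pics/v4.png",cv2.convertScaleAbs(a[:,:,::-1],alpha=1.3))
    cv2.imwrite("pics/side4.png",side[:,:,::-1])
print(bot.read_clock())
E
```

```text
False (array([0.5424, 0.0866, 0.0659]), array([ 0.3 ,  0.65, -1.15]), 0.52)
True (array([0.5431, 0.0866, 0.0641]), array([-1.34, -0.36,  5.65]), 0.526)
(array([0.5416, 0.0865, 0.0626]), array([-0.42, -0.45,  0.36]), 1.005)
[[{'bbox': [218.7, 173.3, 16.8, 21.8], 'confidence': 0.59}], [{'bbox': [219.4, 161.5, 13.7, 17.4], 'confidence': 0.63}], [{'bbox': [239.5, 160.7, 33.3, 37.5], 'confidence': 0.93}], [{'bbox': [278.0, 164.4, 21.5, 34.3], 'confidence': 0.96}]]
15.575
```

View pics/v4.png

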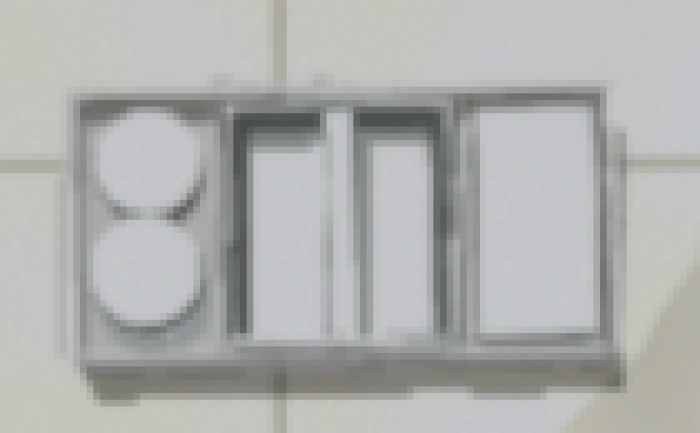

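The jar stands upright in the gap (cap at (146,272)) with the pot still in place (150,160), and the box hasn't moved. Next I'll pinch the rib and make the first rock.

```bash
cat > tub.py <<'E'
from h import *
YAW=1.578; EY=np.array([-np.sin(YAW),np.cos(YAW),0]); EX=np.array([np.cos(YAW),np.sin(YAW),0]); R0=down(YAW)
def st(n=4):
    F=np.mean([bot.read_ft_force() for _ in range(n)],0);M=np.mean([bot.read_moment() for _ in range(n)],0)
    z=Ro.from_quat(np.roll(bot.read_tool_rot(),-1)).as_matrix()[:,2]
    return bot.read_position().round(4),"F",F.round(1),"My",round(M@EY,2),"tilt",round(float(-z@EX),3),"w",round(bot.read_gripper_width(),3),"t",round(bot.read_clock(),1)
def pose(ha,hb,home):   # home: TCP (world) with tub home; end heights in m
    th=np.arcsin((ha-hb)/.092);m=(ha+hb)/2;dz=home[2]-.037
    return home+EX*(-dz*np.sin(th))+np.array([0,0,m+dz*np.cos(th)-dz]),Ro.from_rotvec(-th*EY)*R0
def rock(ha,hb,home,speed=.006):
    P,R=pose(ha/1e3,hb/1e3,home);bot.move_linear(P,speed=speed,rotation=q(R));bot.wait(.15);print(ha,hb,*st())
E
python3 - <<'E'
from tub import *
o=np.array([205+147/6.667-.5,145+272.5/6.667-.5]);pj=proj("top",[.542,.0866,.083])[0];print("jar bias px",pj-o)
rib=np.array([205+343/6.667-.5,145+222.5/6.667-.5])
r=least_squares(lambda p:proj("top",[p[0],p[1],.049])[0]-rib+(o-pj)*0,[.57,0]).x;r2=least_squares(lambda p:proj("top",[p[0],p[1],.049])[0]-rib-(pj-o),[.57,0]).x
print(r,r2)
g=[.569,(r[1]+r2[1])/2]
bot.set_gripper(.45)
bot.move_pose([*g,.16],q(R0))
bot.move_linear([*g,.06],speed=.12)
print(bot.move_linear([*g,.0215],speed=.04,until_force=6),*st())
bot.set_gripper(0.0,60);print(*st(),bot.read_finger_force())
E
```

```text
jar bias px [-1.0832209   0.96053809]
[0.57097488 0.00521118] [0.56831301 0.00819379]
False [0.5693 0.0067 0.0217] F [-0.5  0.   0.9] My 0.03 tilt 0.0 w 0.449 t 19.3
[0.5692 0.0067 0.0219] F [-0.9 -0.7  3.9] My 0.03 tilt 0.0 w 0.123 t 19.6 58.946346044540405
```

```bash
python3 - <<'E'
from tub import *
home=np.array([.569,.0067,.0215])
rock(4,0,home);rock(8,0,home);rock(8,3.5,home)
im=bot.camera("side");cv2.imwrite("pics/v5.png",cv2.convertScaleAbs(cv2.resize(im[150:250,195:285],None,fx=6,fy=6,interpolation=3)[:,:,::-1],alpha=1.4))
E
```

```text
4 0 [0.5693 0.0074 0.0236] F [ 1.1 -0.   0.6] My 0.33 tilt -0.043 w 0.126 t 20.3
8 0 [0.5691 0.0081 0.0256] F [ 3.1 -0.2 -2. ] My 0.15 tilt -0.087 w 0.126 t 20.9
8 3.5 [0.5683 0.0075 0.027 ] F [-0.2 -0.1 -4.5] My -0.15 tilt -0.049 w 0.125 t 21.5
```

The forces are as expected, with net pull well under the 8 N that would lift the box. Continuing the rocks.

```bash
python3 - <<'E'
from tub import *
home=np.array([.569,.0067,.0215])
for a,b in((7.7,8),(7.5,12),(7.3,15.5),(11,15.2),(15,15),(19,14.7),(22.5,14.5),(22.5,18),(22.5,22.5)):
    rock(a,b,home)
    if a==7.3: cv2.imwrite("pics/side6.png",bot.camera("side")[:,:,::-1])
im=bot.camera("side");cv2.imwrite("pics/v6.png",cv2.convertScaleAbs(cv2.resize(im[150:250,195:285],None,fx=6,fy=6,interpolation=3)[:,:,::-1],alpha=1.4))
E
```

```text
7.7 8 [0.5686 0.0067 0.0295] F [-4.2  0.9  1.1] My -0.2 tilt 0.003 w 0.128 t 22.3
7.5 12 [0.5688 0.0059 0.0312] F [-2.6  0.1 -1.5] My -0.21 tilt 0.049 w 0.132 t 22.9
7.3 15.5 [0.5689 0.0053 0.033 ] F [-2.7  1.1 -1.9] My -0.22 tilt 0.089 w 0.128 t 23.5
11 15.2 [0.5692 0.0059 0.0348] F [-2.4  0.1 -3.5] My 0.06 tilt 0.046 w 0.128 t 24.2
15 15 [0.5692 0.0067 0.0369] F [-3.  -0.   0.9] My 0.28 tilt 0.0 w 0.127 t 24.8
19 14.7 [0.5693 0.0077 0.0388] F [-3.   1.6  5.5] My -0.51 tilt -0.047 w 0.132 t 25.4
22.5 14.5 [0.5693 0.0089 0.04  ] F [-0.7  6.5  1.9] My -0.93 tilt -0.09 w 0.128 t 26.0
22.5 18 [0.569  0.0073 0.0417] F [ 0.9  1.9 -2.7] My -0.42 tilt -0.049 w 0.125 t 26.6
22.5 22.5 [0.569  0.0066 0.044 ] F [-0.1 -0.3 -1.8] My 0.05 tilt 0.0 w 0.13 t 27.3
```

View pics/v6.png

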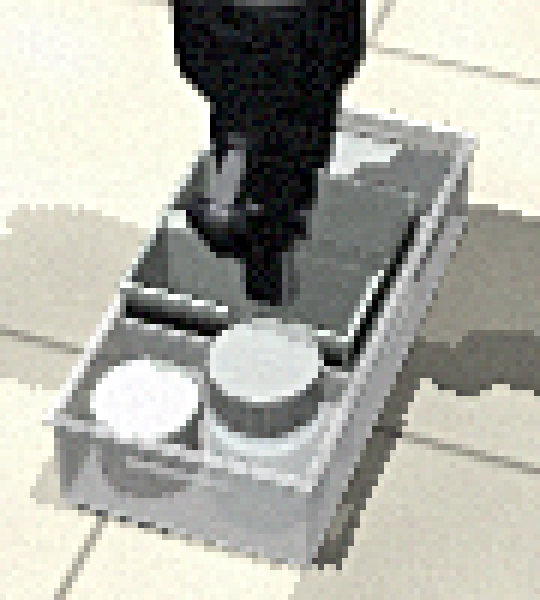

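The tub is raised level with its ends above the rim, the load is just its weight, and the box, jar and pot are in place. Now I'll lift it level to just clear.

```bash
python3 - <<'E'
from tub import *
home=np.array([.569,.0067,.0215])
rock(40,40,home,.04);rock(60,60,home,.04)
bot.wait(.5);print(*st())
im=bot.camera("side");print([ (t,[(np.round(d["bbox"]).tolist(),round(d["confidence"],2)) for d in bot.search_frame("side",t)[:1]]) for t in("jar","pot","tub","lunchbox")])
cv2.imwrite("pics/v7.png",cv2.convertScaleAbs(cv2.resize(im[150:250,195:285],None,fx=6,fy=6,interpolation=3)[:,:,::-1],alpha=1.4))
E
```

```text
40 40 [0.5688 0.0067 0.0613] F [-0.2  0.2 -2.2] My 0.02 tilt -0.0 w 0.126 t 28.1
60 60 [0.5687 0.0067 0.0812] F [-0.2  0.7 -1.4] My -0.01 tilt -0.0 w 0.129 t 28.9
[0.569  0.0067 0.0814] F [ 1.   0.1 -1.5] My 0.02 tilt -0.0 w 0.129 t 29.4
[('jar', [([227.0, 200.0, 23.0, 25.0], 0.75)]), ('pot', [([210.0, 208.0, 16.0, 17.0], 0.7)]), ('tub', [([219.0, 166.0, 45.0, 41.0], 0.9)]), ('lunchbox', [([204.0, 172.0, 68.0, 68.0], 0.77)])]
```

View pics/v7.png

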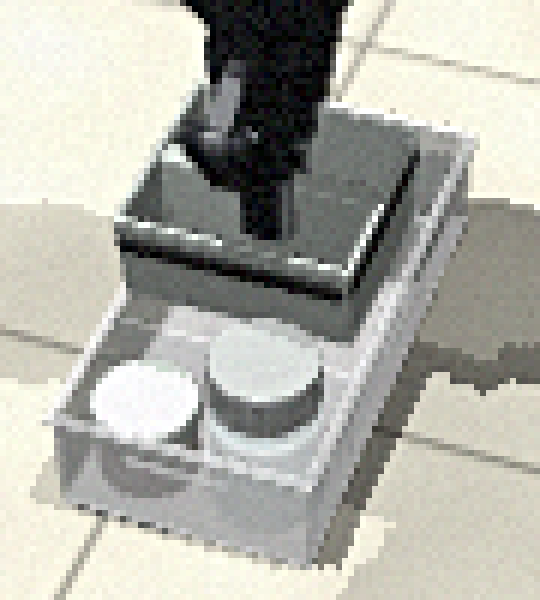

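The tub is held level, about 9 mm clear of the rim. The box, jar and pot look unchanged, so I'm handing in.

```bash
python3 -c "
from cell import bot
print(bot.close_job())"
```

```text
the job is handed in; nothing more can be done
None
```

The job is handed in at about 29 s: the jar stands upright in the gap beside the pot, and the tub was rocked free and is held level about 9 mm above the rim, with no sign in the forces or pictures that the box lifted or moved.

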